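# Refit a drain filter in its pump

### The arm

A 7-joint arm with a two-finger parallel gripper is mounted at the origin on the work surface. World frame = base frame: x ahead of the robot, y to its left, z up, the work surface at z = 0. Lengths are in m, angles in rad, forces in N, time in s.
With the tool pointing down it reaches from about 0.35 to 0.9 m from the base axis. Payload 8.1 kg.
Tool frame: the origin (TCP) lies midway between the tips of the shut fingers; the grasp point (between the pads) lies 19 mm behind it; z points along the fingers, y is the line along which they close (so a half turn about z gives the same grasp; the last joint's range is limited). The gripper opens to 92 mm and grips with 3 to 60 N. Pads are 19 mm wide; open, the fingers measure 130 mm over their backs; the gripper's body (75 mm by 190 mm) begins 47 mm behind the grasp point.
Start: joints at [-1.274, 0.434, 0.025, 1.573, -0.012, 1.134, -0.075], TCP at [0.243, 0.576, 0.227] pointing down, gripper open.
Joint ranges: [-2.62, 2.62], [-0.44, 2.09], [-1.27, 1.32], [0.08, 2.57], [-1.32, 4.46], [0.12, 2], [-2.74, 2.74]. Speed limits (rad/s): [2.22, 2.22, 3.01, 3.01, 3.14, 3.14, 3.14].

### API

Orientations are given as a unit quaternion [w, x, y, z].
In Python, from station import ctrl gives the robot as it stands. The module is installed in compiled form; this text tells all that it offers.
- The arm moves only by the tool drive_tool, never from a script. Its argument "increments" is a list that holds one entry, the list of rows, each a list of 5 numbers: the shift along the tool's x, y, z in cm, then the turn about the tool's z in rad, then the finger opening in cm, from 0 to 9.18. A call has 1 to 12 rows; each row shifts and turns the commanded pose from where the row before left it, along the tool's axes as they then stand; what a row does not reach is not made up. A row lasts 1/12 s, in which the tool goes at most 41.7 mm and 7.16 degrees, less where a joint would pass 70% of its speed; a pose out of reach is approached as far as the arm can. A call is refused whole if a number of a shift passes 4.17 or a number of a turn 0.125, either way. A call with a gripper value outside its range is refused whole. The fingers move at their own pace and stop on an object; "grip_force" is the grip in N (left out, the last holds). Time passes only in rows, so rows that do not move let the fingers close. It gives the time, the measured TCP pose, the force, the opening and the grip force at its end, in the units of the state.
- ctrl.read_state(): the state, without advancing time (a new reading comes with each control period).
- ctrl.get_image(name): name is "side" or "top" or "wrist"; returns (picture, depth): 384x512x3 uint8, red, green, blue; 384x512 float32, m along the optical axis (not along the pixel's ray), 0 where there is no reading.
- ctrl.camera_info(name): a dict with "vertical_fov" (degrees; the focal length in pixels is half the picture's height over the tangent of half this angle, whatever the lens; pixels are square), "cx", "cy" (the principal point, pixels), "origin" and "rotation" of the camera in the world; the wrist camera has in their place "mount" (4x4, takes a point from camera to tool coordinates, whose origin is the TCP and whose axes are the flange's). Camera axes: x right, y up, looking along -z (the intrinsics and any distortion apply to the point x, -y, -z); pixel columns grow to the right and rows downward; lengths in m; the calibration is good to about 2 mm. A picture is of the moment at which its call begins: read the wrist's pose just before it. camera_info takes no time and is no camera call.
- ctrl.hand_in(): hands the job in; it is judged then, once.
Trained networks look in the newest picture that a camera, given by its name, has taken for a name from the list of things; names that differ only in an ending like _2 or _b are one class to them, and where a whole thing is asked for, a point or a joint stands for the part that bears it (a point fixed in the world has none). Each returns a list of dicts, best first, with "score" (0 to 1); they miss things now and then, are a little off and sometimes report something else, mostly with a low value. They report only what shows in the picture. A call takes as long as a camera call. They do not tell look-alikes from the thing itself.
- ctrl.search_frame(camera, label): "extent" ([left, top, right, bottom] in pixels, round what is visible of it).
- ctrl.trace(camera, label): "region" (384x512 bool, what is visible of it) and "extent" ([left, top, right, bottom] in pixels, round what is visible of it).
- ctrl.place_of(camera, label): "pixel" ([row, column] in pixels: a listed point, or the origin of a listed thing).
The state is a dict: "t": time; "joint_pos": joint angles; "dq": joint speeds; "tau": joint torques, N m; "position": TCP position; "tool_rot": TCP orientation; "contact_force": force on the tool from outside, world axes, zero at the start; "torque": the same for the moment, N m; "grip_width": opening from 0.0 (shut) to 1.0 (fully open); "grasp_force": force on a finger pad.
Only numpy, scipy, OpenCV 4.12 (cv2) and the standard library are available. Lean on these libraries where they do the work, as an engineer would, in place of code of your own. Each camera call takes 0.05 s, during which the arm holds its last target. There are 200 camera calls.

### The job

Put the cleaned drain filter, the one with the orange handle, back into the open mouth of the drain pump: lower it upright with its two side pins through the two notches, then twist it clockwise, seen from above, until it is pulled down tight and comes up against its stop, and let go. Leave the black-handled old filter where it stands.

Things in the scene. Friction and masses are not known exactly. Their poses are not given: they have to be found in the camera images.
- filter: Filter to refit, upright in a blue tray. Origin: centre of its foot, z up. Grey cage 40 mm across, 0-58 mm high (foot 34 mm); white flange 88 mm across, 58-66 mm; orange grip bar 66-100 mm, 66 mm long (along x), 14 mm thick (along y). Two 10 mm pins under the flange, in line with the bar, reach out to x = +33 and -33 mm, 41 mm up. Same after a half turn. 150 g.
- pump: Drain pump, fixed: grey upright pot 116 mm across, 75 mm high, open on top. Origin: centre of its underside, z up. Motor at its foot to +x, pipe stub to +y. Under the rim white ledges leave a 50 mm round hole, with notches at +x and -x (yellow marks) out to 37 mm, 27 degrees wide each side: the filter drops in with its bar along the pump's x, within 15 degrees. Same after a half turn.
- mouth (a point): Centre of the pump's rim, 75 mm above its origin. A dropped-in filter rests on a springy black seal, foot 53.5 mm below here. Turned clockwise from above, ramps under the ledges (20 to 62 degrees) draw it down 3 mm, against at most 8 N, then it turns level to a solid stop at 76 degrees (bar at the red marks), foot 56 to 57 mm below here, and stays by friction.
- old_filter: Bystander: worn-out filter of the same shape and size, but with a black bar and grey flange, standing loose in the same tray some 130 mm from the other; which is at which end varies. Origin: centre of the underside of its foot.
Not all that is in view belongs to the job. What is shaped like the filter but yellow is not meant.

How it is judged:
By the outcome, as a careful person would: the job done as asked, in the order asked, and still so for the second after the job is handed in, with the robot touching nothing.
It also fails if it takes over 45 s, if anything falls off the work surface, if the arm or the gripper's body presses on something with over 40 N, if the wrist force passes 120 N, or if a joint passes its speed limit or range.

## Working session

There is one attempt and no reset: what is moved stays moved. The work goes in short steps, Python scripts to look and compute and a tool call to move; the robot and the scene stay as the last step left them, time stands still between calls to the robot, and variables do not carry over. Pictures are saved under pics/ and viewed, at most 10 in all, crops included, and the job is handed in when it is done.

Besides the shell and the picture viewer there is one more tool, called by a JSON object that holds its "fn" and its "kwargs", one argument or row to a line. drive_tool: Moves the arm, as the interface text tells. Its arguments: {"type":"object","properties":{"increments":{"type":"array"},"grip_force":{"type":"number"}},"required":["increments"]}

```bash
mkdir -p pics
cat > h.py <<'E'
import numpy as np, cv2
from station import ctrl
from scipy.spatial.transform import Rotation as R
def cam(n,st=None):
    i=ctrl.camera_info(n)
    f=192/np.tan(np.radians(i["vertical_fov"])/2)
    if "mount" in i:
        q=st["tool_rot"]; T=np.eye(4);T[:3,:3]=R.from_quat([q[1],q[2],q[3],q[0]]).as_matrix();T[:3,3]=st["position"]
        M=T@np.array(i["mount"]);return f,i["cx"],i["cy"],M[:3,3],M[:3,:3]
    return f,i["cx"],i["cy"],np.array(i["origin"]),np.array(i["rotation"])
def cloud(c,d):
    f,cx,cy,o,r=c
    v,u=np.mgrid[:384,:512]
    p=np.stack([(u-cx)/f*d,-(v-cy)/f*d,-d],-1)
    return p@r.T+o
def atz(c,row,col,z):
    f,cx,cy,o,r=c
    k=r@np.array([(col-cx)/f,-(row-cy)/f,-1]);return o+k*(z-o[2])/k[2]
def save(p,n): cv2.imwrite("pics/"+n,p[:,:,::-1])
E
python3 - <<'E'
from h import *
st=ctrl.read_state();print(st)
ims=[]
for n in("top","side"):
    print(n,ctrl.camera_info(n))
    p,d=ctrl.get_image(n);save(p,n+"0.png");np.savez(n+"0.npz",p=p,d=d)
    for l in("filter","pump","old_filter","mouth"):
        for x in ctrl.place_of(n,l)[:3]: print(n,l,x)
        if l!="mouth":
            for x in ctrl.search_frame(n,l)[:3]: print("   box",x)
print(ctrl.camera_info("wrist"))
E
```

```text
{'t': 0.0, 'joint_pos': array([-1.27359343,  0.43523581,  0.02500254,  1.57408112, -0.01157708,
        1.13396974, -0.07513426]), 'dq': array([ 0.00062642,  0.00200012,  0.00064403,  0.00082934,  0.0009175 ,
       -0.00061852,  0.00116751]), 'tau': array([-3.47540145e-04, -6.67849374e+01,  9.84478109e-01, -3.14449847e+01,
       -6.06440473e-02,  4.32820350e-02,  1.65571946e-04]), 'position': array([0.24315578, 0.57522583, 0.22594352]), 'tool_rot': array([-6.74065327e-05,  1.98631981e-01,  9.80073842e-01, -7.71845532e-04]), 'contact_force': array([ 1.34659739,  0.10349505, -0.97299117]), 'torque': array([-0.00605963, -0.00948566,  0.06791026]), 'grasp_force': 0.0, 'grip_width': 0.9986649871056879}
top {'vertical_fov': 56.41940954850499, 'cx': 250.3945281961816, 'cy': 192.55952042750178, 'origin': array([4.55490967e-01, 5.60717017e-04, 7.46828595e-01]), 'rotation': array([-0.69971121, -0.00874899,  0.0211532 ,  0.71405897])}
top filter {'pixel': [264.9, 278.7], 'score': 0.92}
top filter {'pixel': [106.3, 261.3], 'score': 0.81}
top filter {'pixel': [180.5, 285.0], 'score': 0.74}
   b
[... 1112 characters left out ...]
3.1, 187.1], 'score': 0.37}
   box {'extent': [155.9, 143.4, 255.2, 212.6], 'score': 0.81}
side old_filter {'pixel': [279.9, 342.1], 'score': 0.81}
   box {'extent': [322.7, 232.1, 373.5, 287.6], 'score': 0.56}
side mouth {'pixel': [161.2, 186.7], 'score': 0.78}
{'vertical_fov': 69.88992324523946, 'cx': 255.50184985181338, 'cy': 198.8430136833433, 'mount': array([[ 2.97509156e-04,  9.60130771e-01,  2.79551094e-01,
         7.51169852e-02],
       [ 9.99999955e-01, -2.72226813e-04, -1.29263678e-04,
         7.06704024e-04],
       [-4.80087317e-05,  2.79551120e-01, -9.60130808e-01,
        -1.57448598e-01],
       [ 0.00000000e+00,  0.00000000e+00,  0.00000000e+00,
         1.00000000e+00]])}
```

View pics/top0.png

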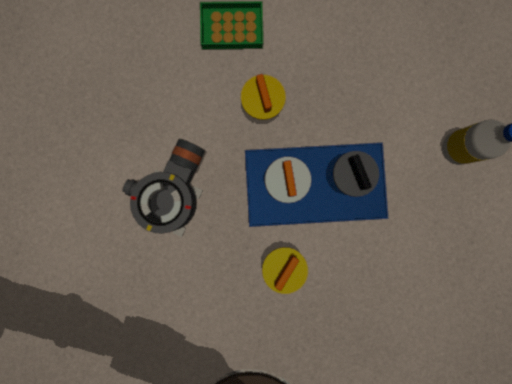

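View pics/side0.png

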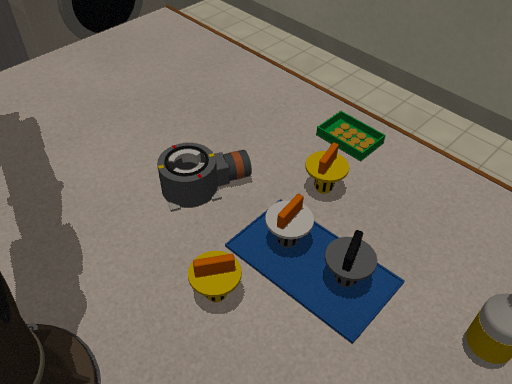

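The top view shows the white-flanged filter with the orange bar at about px (288,180), and the black-handled one at (356,173). The yellow look-alikes are at (263,97) and (285,270). The pump is at about (162,202), with its yellow marks at (171,178) and (150,228). The side view agrees.

```bash
python3 - <<'E'
s=open('h.py').read().replace('np.array(i["rotation"])','R.from_quat(np.roll(i["rotation"],-1)).as_matrix()')
open('h.py','w').write(s)
E
cat > m.py <<'E'
from h import *
def seg(p,P,hsv,lo,zr,xy,rad):
    m=cv2.inRange(hsv,*lo)>0
    m&=(P[...,2]>zr[0])&(P[...,2]<zr[1])&(np.hypot(P[...,0]-xy[0],P[...,1]-xy[1])<rad)
    return m
def circ(Q):
    A=np.c_[2*Q[:,:2],np.ones(len(Q))];b=(Q[:,:2]**2).sum(1)
    s=np.linalg.lstsq(A,b,rcond=None)[0];return s[:2],np.sqrt(s[2]+s[:2]@s[:2])
E
python3 - <<'E'
from m import *
for n in("top","side"):
    z=np.load(n+"0.npz");p,d=z["p"],z["d"];c=cam(n);P=cloud(c,d)
    hsv=cv2.cvtColor(p,cv2.COLOR_RGB2HSV)
    fx=(180,288) if n=="top" else (222,288); px=(202,162) if n=="top" else (165,187)
    f0=atz(c,*fx,.066+.0); p0=atz(c,*px,.07)
    print(n,"guess",f0,p0)
    org=seg(p,P,hsv,((4,120,60),(16,255,255)),(.05,.2),f0,.06)
    Q=P[org];print("orange",len(Q),Q.mean(0),Q.min(0),Q.max(0))
    if len(Q)>5:
        T=Q[Q[:,2]>Q[:,2].max()-.008]; w,v=np.linalg.eigh(np.cov(T[:,:2].T));a=v[:,1];print(" bar top",len(T),T.mean(0),"yaw",np.degrees(np.arctan2(a[1],a[0]))%180,"len",np.ptp(T[:,:2]@a))
    wh=seg(p,P,hsv,((0,0,110),(180,60,255)),(.05,.085),f0,.06);Q=P[wh]
    print("flange",len(Q),Q.mean(0)); (e,r)=cv2.minEnclosingCircle(Q[:,:2].astype('f4')*1000);print(" circ",e,r,"medz",np.median(Q[:,2]))
    rim=(P[...,2]>.07)&(P[...,2]<.082)&(np.hypot(P[...,0]-p0[0],P[...,1]-p0[1])<.085);Q=P[rim];(e,r)=cv2.minEnclosingCircle(Q[:,:2].astype('f4')*1000);print("rim",len(Q),np.median(Q[:,2]),e,r,Q.mean(0))
    for nm,lo in(("yellow",((22,120,60),(34,255,255))),("red",((0,130,60),(4,255,255))),("red2",((170,130,60),(180,255,255)))):
        y=seg(p,P,hsv,lo,(.05,.09),p0,.07).astype('u1')
        k,_,s,ce=cv2.connectedComponentsWithStats(y)
        for i in range(1,k):
            if s[i,4]>2: print(nm,s[i,4],ce[i],atz(c,ce[i][1],ce[i][0],.075))
    for l,zz in(("mouth",.075),):
        for x in ctrl.place_of(n,l)[:1]: print(l,atz(c,*x["pixel"],zz))
E
```

```text
top guess [ 0.50675982 -0.08401734  0.066     ] [0.46954373 0.15518051 0.07      ]
orange 290 [ 0.50789204 -0.08153285  0.10302564] [ 0.47664189 -0.0917816   0.08585007] [ 0.53845397 -0.07200466  0.10733003]
 bar top 256 [ 0.50772834 -0.08227309  0.10436575] yaw 7.989059623778132 len 0.06326775175828175
flange 1228 [ 0.50707804 -0.08230573  0.07067619]
 circ (507.9533996582031, -83.10763549804688) 43.13190460205078 medz 0.07067035125036508
rim 2258 0.07555377271158858 (469.6728515625, 156.93316650390625) 58.12448501586914 [0.46919377 0.15637046 0.07594577]
yellow 29 [171.51724138 176.89655172] [0.51614499 0.1357854  0.075     ]
yellow 27 [148.85185185 227.48148148] [0.42249649 0.17890257 0.075     ]
red 18 [133.  197.5] [0.47894049 0.20787455 0.075     ]
red 19 [187.52631579 206.73684211] [0.45961408 0.10659412 0.075     ]
mouth [0.4764178  0.16625324 0.075     ]
side guess [ 0.50140113 -0.08711543  0.066     ] [0.46662754 0.15041564 0.07      ]
orange 462 [ 0.50335703 -0.08683182  0.09409234] [ 0.47403761 -0.09532569  0.06624438] [ 0.54090713 -0.0584189   0.10605668]
 bar top 245 [ 0.5063696  -0.08494882  0.10212248] yaw 8.436777390156976 len 0.06555498343831184
flange 973 [ 0.50476016 -0.08806864  0.06895074]
 circ (510.4718322753906, -84.39673614501953) 45.65144348144531 medz 0.06896067326311972
rim 1447 0.07406277889519453 (470.0987548828125, 156.00390625) 58.70654296875 [0.46741914 0.15312935 0.07448876]
yellow 17 [211.23529412 154.88235294] [0.51716807 0.13507238 0.075     ]
yellow 20 [160.3 166.5] [0.42364715 0.17890602 0.075     ]
red 10 [173.7 146.3] [0.48014876 0.20793218 0.075     ]
red 14 [199.21428571 175.5       ] [0.46111165 0.1067914  0.075     ]
mouth [0.47012636 0.15485542 0.075     ]
```

{"fn": "drive_tool", "kwargs": {
  "increments": [
    [[-1.3, -1.3, 0, 0, 9.18], [-2.6, -2.6, 0, 0, 9.18], [-2.6, -2.6, 0, 0, 9.18], [-2.6, -2.6, 0, 0, 9.18], [-2.6, -2.6, 0, 0, 9.18], [-2.6, -2.6, 0, 0, 9.18], [-2.6, -2.6, 0, 0, 9.18], [-2.6, -2.6, 0, 0, 9.18], [-2.6, -2.6, 0, 0, 9.18], [-2.6, -2.6, 0, 0, 9.18], [-2.6, -2.6, 0, 0, 9.18], [-2.6, -2.6, 0, 0, 9.18]]
  ]
}}

```text
t: 1.9
position: [0.4027, 0.1822, 0.227]
tool_rot: [0.0, 0.199, 0.98, 0.0]
contact_force: [0.2, 0.8, -0.7]
grip_width: 1.003
grasp_force: 0.0
```

{"fn": "drive_tool", "kwargs": {
  "increments": [
    [[-2.6, -2.6, 0, 0, 6], [-2.6, -2.6, 0, 0, 6], [-2.6, -2.6, 0, 0, 6], [-2.6, -2.6, 0, 0, 6], [-2.6, -2.6, 0, 0, 6], [-1.3, -1.3, 0, -0.1, 6], [0, 0, 0, -0.12, 6], [0, 0, 0, -0.12, 6], [0, 0, 0, -0.12, 6], [0, 0, 0, -0.08, 6], [0, 0, 0, 0, 6], [0, 0, 0, 0, 6]]
  ]
}}

```text
t: 2.9
position: [0.4784, -0.0035, 0.2268]
tool_rot: [0.0, -0.069, 0.998, 0.0]
contact_force: [-0.4, 0.4, -0.4]
grip_width: 0.657
grasp_force: 0.0
```

```bash
cat > go.py <<'E'
from m import *
def delta(x,y,z,yaw):
    s=ctrl.read_state();M=R.from_quat(np.roll(s["tool_rot"],-1)).as_matrix()
    ph=np.degrees(np.arctan2(M[1,0],M[0,0]))
    t=(ph-yaw+180)%360-180
    print("t %.2f pos"%s["t"],s["position"].round(4),"yaw %.2f"%ph,"tilt",M[:,2].round(3),"q7 %.2f"%s["joint_pos"][6],"F",s["contact_force"].round(1),"tz %.2f"%s["torque"][2],"grip",s["grip_width"].round(3),s["grasp_force"])
    print("tool shift cm",(M.T@(np.array([x,y,z])-s["position"])*100).round(2),"turn rad %.3f"%np.radians(t))
    return s
E
python3 - <<'E'
from go import *
s=delta(.5075,-.0835,.0735,188.2)
p,d=ctrl.get_image("wrist");save(p,"w1.png");c=cam("wrist",s);P=cloud(c,d)
hsv=cv2.cvtColor(p,cv2.COLOR_RGB2HSV)
f0=(.5075,-.0835)
Q=P[seg(p,P,hsv,((4,120,60),(16,255,255)),(.09,.12),f0,.06)]
T=Q[Q[:,2]>np.median(Q[:,2])-.004];w,v=np.linalg.eigh(np.cov(T[:,:2].T));a=v[:,1];b=v[:,0]
mid=a*(np.ptp([0])+ (T[:,:2]@a).min()/2+(T[:,:2]@a).max()/2)+b*((T[:,:2]@b).min()/2+(T[:,:2]@b).max()/2)
print(len(T),T.mean(0),mid,np.median(T[:,2]),np.degrees(np.arctan2(a[1],a[0]))%180,np.ptp(T[:,:2]@a),np.ptp(T[:,:2]@b))
E
```

```text
Traceback (most recent call last):
  File "go.py", line 6, in delta
    print("t %.2f pos"%s["t"],s["position"].round(4),"yaw %.2f"%ph,"tilt",M[:,2].round(3),"q7 %.2f"%s["joint_pos"][6],"F",s["contact_force"].round(1),"tz %.2f"%s["torque"][2],"grip",s["grip_width"].round(3),s["grasp_force"])
                                                                                                                                                                                      ^^^^^^^^^^^^^^^^^^^^^
AttributeError: 'float' object has no attribute 'round'
```

```bash
sed -i 's/s\["grip_width"\].round(3)/round(s["grip_width"],3)/' go.py
cat > bar.py <<'E'
from go import *
def bar(f0,zr,name=None):
    s=ctrl.read_state();p,d=ctrl.get_image("wrist")
    if name: save(p,name)
    c=cam("wrist",s);P=cloud(c,d)
    hsv=cv2.cvtColor(p,cv2.COLOR_RGB2HSV)
    Q=P[seg(p,P,hsv,((4,120,60),(16,255,255)),zr,f0,.06)]
    print("orange px",len(Q))
    if len(Q)<20: return
    T=Q[abs(Q[:,2]-np.percentile(Q[:,2],80))<.004];r,sz,an=cv2.minAreaRect(T[:,:2].astype('f4')*1000)
    w,v=np.linalg.eigh(np.cov(T[:,:2].T));a=v[:,1]
    print("n",len(T),"mean",T.mean(0),"rect",r,sz,"z",np.median(T[:,2]),"yaw",np.degrees(np.arctan2(a[1],a[0]))%180)
E
python3 - <<'E'
from bar import *
s=delta(.5075,-.0835,.0735,188.2)
bar((.5075,-.0835),(.085,.12),"w1.png")
E
```

```text
t 2.90 pos [ 0.4784 -0.0035  0.2268] yaw -172.14 tilt [ 0.  0. -1.] q7 1.68 F [-0.4  0.4 -0.4] tz -0.01 grip 0.657 0.0
tool shift cm [-1.79 -8.32 15.33] turn rad -0.006
orange px 890
n 676 mean [ 0.50567072 -0.08198177  0.10304978] rect (507.8265380859375, -82.28539276123047) (61.03194808959961, 13.810880661010742) z 0.10316324045737657 yaw 7.977257416096364
```

View pics/w1.png

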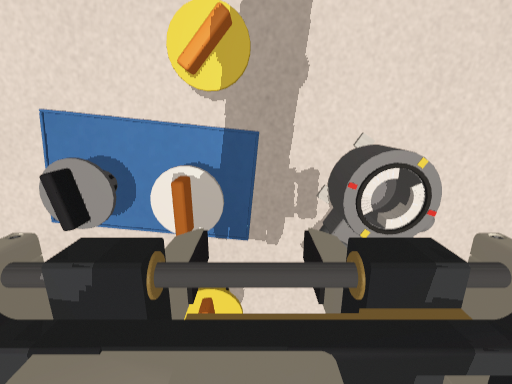

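The wrist view shows the target filter at about px (185,200), clear of the old filter at (75,193). The bar is at (0.5077,-0.0825), yaw 8°, matching the top view.

{"fn": "drive_tool", "kwargs": {
  "increments": [
    [[-0.6, -2.7, 0, 0, 6], [-0.6, -2.8, 0, 0, 6], [-0.6, -2.73, 0, 0, 6], [0, 0, 2.5, 0, 6], [0, 0, 3, 0, 6], [0, 0, 3, 0, 6], [0, 0, 2.5, 0, 6], [0, 0, 1.5, 0, 6], [0, 0, 0, 0, 6]]
  ]
}}

```text
t: 3.7
position: [0.5055, -0.0821, 0.0988]
tool_rot: [-0.003, -0.069, 0.998, 0.0]
contact_force: [-0.6, -1.4, 0.2]
grip_width: 0.654
grasp_force: 0.0
```

Run:
```python
from bar import *
s=delta(.5077,-.0825,.0735,188.0)
bar((.5077,-.0825),(.085,.12))
```

```text
t 3.70 pos [ 0.5055 -0.0821  0.0988] yaw -172.09 tilt [-0.005 -0.    -1.   ] q7 1.95 F [-0.6 -1.4  0.2] tz 0.03 grip 0.654 0.0
tool shift cm [-0.22 -0.07  2.53] turn rad -0.002
orange px 1721
n 1590 mean [ 0.50118521 -0.08351991  0.10303248] rect (509.7193908691406, -82.43362426757812) (66.16490936279297, 13.458464622497559) z 0.10315709920768144 yaw 8.434583408005551
```

{"fn": "drive_tool", "kwargs": {
  "increments": [
    [[-0.1, 0, 1.3, 0, 6], [0, 0, 1.2, 0, 6], [0, 0, 0, 0, 6], [0, 0, 0, 0, 6]]
  ]
}}

```text
t: 4.08
position: [0.5091, -0.0823, 0.0777]
tool_rot: [0.0, -0.07, 0.998, -0.0]
contact_force: [0.1, -0.7, -0.0]
grip_width: 0.656
grasp_force: 0.0
```

Run:
```python
from bar import *
s=delta(.508,-.0825,.0730,188.0)
```

```text
t 4.08 pos [ 0.5091 -0.0823  0.0777] yaw -172.02 tilt [ 0.001 -0.    -1.   ] q7 1.96 F [ 0.1 -0.7 -0. ] tz 0.03 grip 0.656 0.0
tool shift cm [ 0.12 -0.    0.47] turn rad -0.000
```

{"fn": "drive_tool", "kwargs": {
  "grip_force": 45,
  "increments": [
    [[0.1, 0, 0.45, 0, 6], [0, 0, 0, 0, 6], [0, 0, 0, 0, 1], [0, 0, 0, 0, 1], [0, 0, 0, 0, 1], [0, 0, 0, 0, 1], [0, 0, 0, 0, 1], [0, 0, 0, 0, 1], [0, 0, 0, 0, 1]]
  ]
}}

```text
t: 4.83
position: [0.5077, -0.0825, 0.0722]
tool_rot: [-0.0, -0.07, 0.998, 0.0]
contact_force: [0.2, -0.7, -0.2]
grip_width: 0.198
grasp_force: 0.0
```

Run:
```python
from bar import *
s=delta(.4698,.157,.18,155.2)
```

```text
t 4.83 pos [ 0.5077 -0.0825  0.0722] yaw -171.97 tilt [-0.  0. -1.] q7 1.97 F [ 0.2 -0.7 -0.2] tz 0.03 grip 0.198 0.0
tool shift cm [  0.41  24.24 -10.78] turn rad 0.573
```

{"fn": "drive_tool", "kwargs": {
  "increments": [
    [[0, 0, 0, 0, 1], [0, 0, 0, 0, 1], [0, 0, 0, 0, 1], [0, 0, 0, 0, 1], [0, 0, -1, 0, 1], [0, 0, -2, 0, 1], [0, 0, -2, 0, 1], [0, 0, -2, 0, 1], [0, 0, -2, 0, 1], [0, 0, -1.8, 0, 1], [0, 0, 0, 0, 1], [0, 0, 0, 0, 1]]
  ]
}}

```text
t: 5.83
position: [0.5082, -0.0825, 0.1814]
tool_rot: [0.001, -0.07, 0.998, 0.0]
contact_force: [0.1, -0.0, -2.2]
grip_width: 0.151
grasp_force: 45.0
```

{"fn": "drive_tool", "kwargs": {
  "increments": [
    [[0, 1, 0, 0, 1], [0, 2, 0, 0, 1], [0, 2.5, 0, 0, 1], [0, 2.7, 0, 0, 1], [0, 2.7, 0, 0, 1], [0, 2.7, 0, 0, 1], [0, 2.7, 0, 0, 1], [0.4, 2.6, 0, 0, 1], [0, 2.5, 0, 0, 1], [0, 2, 0, 0, 1], [0, 0.8, 0, 0, 1], [0, 0, 0, 0, 1]]
  ]
}}

```text
t: 6.83
position: [0.4685, 0.1589, 0.1792]
tool_rot: [-0.001, -0.072, 0.997, -0.0]
contact_force: [0.6, 0.1, -1.7]
grip_width: 0.149
grasp_force: 45.0
```

{"fn": "drive_tool", "kwargs": {
  "increments": [
    [[0, 0, 0, 0.07, 1], [0, 0, 0, 0.1, 1], [0, 0, 0, 0.1, 1], [0, 0, 0, 0.1, 1], [0, 0, 0, 0.1, 1], [0, 0, 0, 0.1, 1], [0, 0, 0, 0, 1], [0, 0, 0, 0, 1]]
  ]
}}

```text
t: 7.5
position: [0.4698, 0.1553, 0.1799]
tool_rot: [-0.0, 0.213, 0.977, -0.001]
contact_force: [-0.4, 0.2, -1.7]
grip_width: 0.15
grasp_force: 45.0
```

Run:
```python
from bar import *
s=delta(.4698,.157,.18,155.2)
bar(s["position"][:2],(.16,.24),"w2.png")
p,d=ctrl.get_image("side");save(p,"s2.png")
a=cv2.imread("pics/w2.png");b=cv2.imread("pics/s2.png")[90:290,110:380]
b=cv2.resize(b,(518,384));cv2.imwrite("pics/c2.png",cv2.resize(np.hstack([a,b]),(800,300)))
```

```text
t 7.50 pos [0.4698 0.1553 0.1799] yaw 155.46 tilt [-0.001 -0.001 -1.   ] q7 0.84 F [-0.4  0.2 -1.7] tz 0.02 grip 0.15 44.983617067337036
tool shift cm [ 0.07  0.15 -0.01] turn rad 0.005
orange px 2366
n 2027 mean [0.46403109 0.15878246 0.21076558] rect (467.97930908203125, 157.01580810546875) (13.971659660339355, 58.14011001586914) z 0.21094032918752184 yaw 155.53790140064862
```

View pics/c2.png

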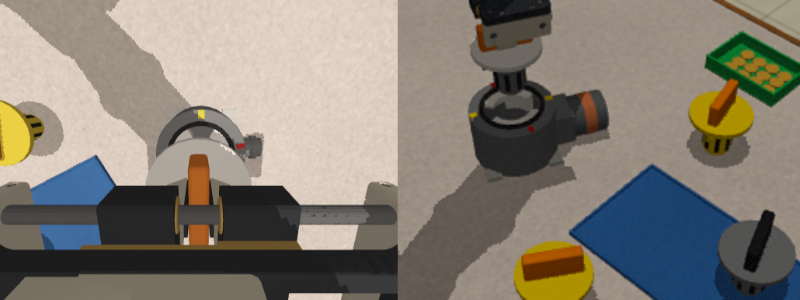

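The filter is held upright above the pump. At left of the picture, its bar lines up with the yellow mark at about px (201,115). Lowering it now.

{"fn": "drive_tool", "kwargs": {
  "increments": [
    [[0.07, 0.15, 0, 0.005, 1], [0, 0, 1, 0, 1], [0, 0, 1, 0, 1], [0, 0, 1, 0, 1], [0, 0, 0.8, 0, 1], [0, 0, 0.5, 0, 1], [0, 0, 0, 0, 1], [0, 0, 0, 0, 1]]
  ]
}}

```text
t: 8.27
position: [0.4697, 0.1581, 0.1368]
tool_rot: [-0.0, 0.216, 0.976, -0.0]
contact_force: [0.6, -0.8, -2.0]
grip_width: 0.149
grasp_force: 45.0
```

Run:
```python
from bar import *
s=delta(.4698,.157,.0907,155.2)
```

```text
t 8.27 pos [0.4697 0.1581 0.1368] yaw 155.08 tilt [-0.001 -0.001 -1.   ] q7 0.86 F [ 0.6 -0.8 -2. ] tz -0.02 grip 0.149 44.983171820640564
tool shift cm [-0.05 -0.09  4.61] turn rad -0.002
```

{"fn": "drive_tool", "kwargs": {
  "increments": [
    [[-0.05, -0.09, 0.5, 0, 1], [0, 0, 0.8, 0, 1], [0, 0, 0.8, 0, 1], [0, 0, 0.5, 0, 1], [0, 0, 0.4, 0, 1], [0, 0, 0.4, 0, 1], [0, 0, 0.4, 0, 1], [0, 0, 0, 0, 1], [0, 0, 0, 0, 1]]
  ]
}}

```text
t: 9.02
position: [0.4699, 0.1572, 0.0991]
tool_rot: [-0.0, 0.216, 0.976, -0.0]
contact_force: [1.3, -0.4, -1.8]
grip_width: 0.148
grasp_force: 45.0
```

Run:
```python
from bar import *
s=delta(.4698,.157,.0907,155.2)
```

```text
t 9.02 pos [0.4699 0.1572 0.0991] yaw 155.08 tilt [-0. -0. -1.] q7 0.89 F [ 1.3 -0.4 -1.8] tz -0.03 grip 0.148 44.983078837394714
tool shift cm [ 0.   -0.02  0.84] turn rad -0.002
```

{"fn": "drive_tool", "kwargs": {
  "increments": [
    [[0, 0, 0.2, 0, 1], [0, 0, 0.2, 0, 1], [0, 0, 0.2, 0, 1], [0, 0, 0.2, 0, 1], [0, 0, 0, 0, 1], [0, 0, 0, 0, 1]]
  ]
}}

```text
t: 9.52
position: [0.4699, 0.1572, 0.0911]
tool_rot: [-0.0, 0.216, 0.976, -0.0]
contact_force: [0.3, 0.1, -0.9]
grip_width: 0.153
grasp_force: 45.0
```

Run:
```python
from bar import *
s=delta(.4698,.157,.0907,155.2)
```

```text
t 9.52 pos [0.4699 0.1572 0.0911] yaw 155.09 tilt [-0. -0. -1.] q7 0.90 F [ 0.3  0.1 -0.9] tz -0.02 grip 0.153 44.98315215110779
tool shift cm [-0.   -0.02  0.04] turn rad -0.002
```

{"fn": "drive_tool", "kwargs": {
  "increments": [
    [[0, 0, 0.1, 0, 1], [0, 0, 0, 0, 1], [0, 0, 0, 0, 1]]
  ]
}}

```text
t: 9.77
position: [0.47, 0.1572, 0.0902]
tool_rot: [0.0, 0.216, 0.976, 0.0]
contact_force: [-1.0, 1.1, -2.1]
grip_width: 0.151
grasp_force: 45.0
```

Run:
```python
from bar import *
s=delta(.4698,.157,.0907,155.2)
```

```text
t 9.77 pos [0.47   0.1572 0.0902] yaw 155.08 tilt [ 0.  0. -1.] q7 0.90 F [-1.   1.1 -2.1] tz 0.02 grip 0.151 44.983069896698
tool shift cm [ 0.01 -0.03 -0.05] turn rad -0.002
```

{"fn": "drive_tool", "kwargs": {
  "increments": [
    [[0, 0, 0.1, 0, 1], [0, 0, 0.1, 0, 1], [0, 0, 0, 0, 1], [0, 0, 0, 0, 1]]
  ]
}}

```text
t: 10.1
position: [0.4701, 0.1573, 0.0884]
tool_rot: [0.0, 0.216, 0.976, 0.0]
contact_force: [-0.5, -0.7, 2.4]
grip_width: 0.15
grasp_force: 45.0
```

Run:
```python
from bar import *
s=delta(.4698,.157,.0907,155.2)
for i in range(3): ctrl.get_image("wrist"); print(ctrl.read_state()["contact_force"])
```

```text
t 10.10 pos [0.4701 0.1573 0.0884] yaw 155.08 tilt [ 0.  0. -1.] q7 0.90 F [-0.5 -0.7  2.4] tz -0.03 grip 0.15 44.986812472343445
tool shift cm [ 0.02 -0.04 -0.23] turn rad -0.002
[-0.32922972 -0.43912795  2.6572345 ]
[-0.94058194 -0.28486585  1.5437309 ]
[-0.55531633  0.02398178  0.37796422]
```

{"fn": "drive_tool", "kwargs": {
  "increments": [
    [[0, 0, 0, 0.05, 1], [0, 0, 0, 0.08, 1], [0, 0, 0, 0.08, 1], [0, 0, 0, 0.08, 1], [0, 0, 0.02, 0.08, 1], [0, 0, 0.03, 0.07, 1], [0, 0, 0, 0, 1], [0, 0, 0, 0, 1]]
  ]
}}

```text
t: 10.92
position: [0.4703, 0.1575, 0.0879]
tool_rot: [0.0, 0.423, 0.906, 0.0]
contact_force: [0.3, 0.0, 1.8]
grip_width: 0.151
grasp_force: 45.0
```

Run:
```python
from bar import *
s=delta(.4698,.157,.0854,79.2)
```

```text
t 10.92 pos [0.4703 0.1575 0.0879] yaw 130.00 tilt [ 0.001  0.    -1.   ] q7 0.54 F [0.3 0.  1.8] tz -0.13 grip 0.151 44.997804164886475
tool shift cm [-0.   -0.07  0.25] turn rad 0.887
```

{"fn": "drive_tool", "kwargs": {
  "increments": [
    [[0, -0.03, 0.03, 0.06, 1], [0, 0, 0.03, 0.06, 1], [0, 0, 0.03, 0.06, 1], [0, 0, 0.03, 0.06, 1], [0, 0, 0.03, 0.06, 1], [0, 0, 0, 0, 1]]
  ]
}}

```text
t: 11.42
position: [0.4701, 0.1572, 0.0864]
tool_rot: [0.0, 0.554, 0.832, 0.0]
contact_force: [-0.5, 0.8, 4.4]
grip_width: 0.151
grasp_force: 45.0
```

Run:
```python
from bar import *
s=delta(.4698,.157,.0854,79.2)
```

```text
t 11.42 pos [0.4701 0.1572 0.0864] yaw 112.67 tilt [ 0.001  0.    -1.   ] q7 0.30 F [-0.5  0.8  4.4] tz -0.02 grip 0.151 44.99127924442291
tool shift cm [-0.01 -0.03  0.1 ] turn rad 0.584
```

{"fn": "drive_tool", "kwargs": {
  "increments": [
    [[0, 0, 0.02, 0.06, 1], [0, 0, 0.02, 0.06, 1], [0, 0, 0.02, 0.06, 1], [0, 0, 0.02, 0.06, 1], [0, 0, 0.02, 0.06, 1], [0, 0, 0.02, 0.06, 1], [0, 0, 0, 0, 1]]
  ]
}}

```text
t: 12.0
position: [0.4704, 0.1573, 0.0856]
tool_rot: [0.0, 0.694, 0.72, 0.001]
contact_force: [-0.8, 0.5, 9.3]
grip_width: 0.15
grasp_force: 45.0
```

Run:
```python
from bar import *
s=delta(.4698,.157,.0854,79.2)
```

```text
t 12.00 pos [0.4704 0.1573 0.0856] yaw 92.11 tilt [ 0.001  0.001 -1.   ] q7 0.02 F [-0.8  0.5  9.3] tz 0.23 grip 0.15 44.996312856674194
tool shift cm [-0.02 -0.06  0.02] turn rad 0.225
```

{"fn": "drive_tool", "kwargs": {
  "increments": [
    [[0, 0, 0, 0.06, 1], [0, 0, 0, 0.06, 1], [0, 0, 0, 0.06, 1], [0, 0, 0, 0.04, 1], [0, 0, 0, 0.02, 1], [0, 0, 0, 0, 1]]
  ]
}}

```text
t: 12.5
position: [0.4713, 0.1569, 0.0856]
tool_rot: [0.001, 0.774, 0.633, 0.001]
contact_force: [2.7, -1.4, 6.2]
grip_width: 0.154
grasp_force: 46.0
```

Run:
```python
from bar import *
s=delta(.4698,.157,.0854,79.2)
```

```text
t 12.50 pos [0.4713 0.1569 0.0856] yaw 78.55 tilt [ 0.003 -0.    -1.   ] q7 -0.17 F [ 2.7 -1.4  6.2] tz 0.93 grip 0.154 45.995394587516785
tool shift cm [-0.02 -0.15  0.02] turn rad -0.011
```

{"fn": "drive_tool", "kwargs": {
  "increments": [
    [[0, 0, 0, 0.03, 1], [0, 0, 0, 0.03, 1], [0, 0, 0, 0, 1], [0, 0, 0, 0, 1]]
  ]
}}

```text
t: 12.83
position: [0.4713, 0.1572, 0.0856]
tool_rot: [0.001, 0.793, 0.61, 0.001]
contact_force: [3.3, -0.8, 5.6]
grip_width: 0.16
grasp_force: 48.0
```

Run:
```python
from bar import *
s=delta(.4698,.157,.0854,79.2)
bar(s["position"][:2],(.09,.14),"w3.png")
```

```text
t 12.83 pos [0.4713 0.1572 0.0856] yaw 75.14 tilt [ 0.003  0.    -1.   ] q7 -0.22 F [ 3.3 -0.8  5.6] tz 1.19 grip 0.16 47.985646300949156
tool shift cm [-0.06 -0.14  0.02] turn rad -0.071
orange px 2291
n 1972 mean [0.47283992 0.16442002 0.11651778] rect (471.85821533203125, 159.42845153808594) (59.59131622314453, 13.993696212768555) z 0.11665547362960636 yaw 80.40658440901508
```

View pics/w3.png

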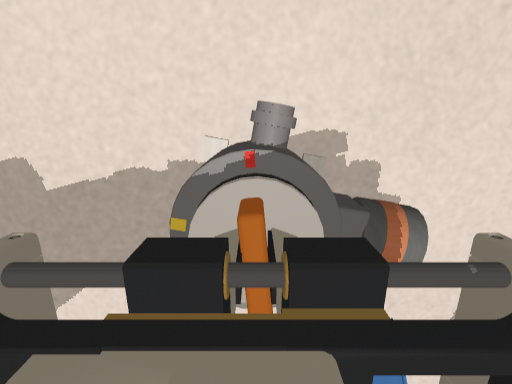

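The bar stands at about 80° and no longer follows the tool (now 75°). It lines up with the red mark at px (250,158), so it is at the stop. I'll ease off the twist, let go and lift away.

{"fn": "drive_tool", "kwargs": {
  "grip_force": 10,
  "increments": [
    [[0, 0, 0, -0.03, 1], [0, 0, 0, -0.03, 1], [0, 0, 0, 0, 5], [0, 0, 0, 0, 5], [0, 0, 0, 0, 5], [0, 0, 0, 0, 5], [0, 0, -0.5, 0, 5], [0, 0, -2, 0, 5], [0, 0, -3, 0, 5], [0, 0, -3, 0, 5], [0, 0, -3, 0, 5], [0, 0, -1, 0, 5]]
  ]
}}

```text
t: 13.88
position: [0.4714, 0.157, 0.2139]
tool_rot: [0.0, 0.776, 0.631, 0.002]
contact_force: [0.8, -0.8, 1.0]
grip_width: 0.547
grasp_force: 0.0
```

{"fn": "drive_tool", "kwargs": {
  "increments": [
    [[-2, 0, -1, 0, 5], [-3, 0, 0, 0, 5], [-3, 0, 0, 0, 5], [-3, 0, 0, 0, 5], [-2, 0, 0, 0, 5], [0, 0, 0, 0, 5]]
  ]
}}

```text
t: 14.38
position: [0.442, 0.0255, 0.2201]
tool_rot: [-0.0, 0.777, 0.629, -0.0]
contact_force: [0.3, -0.7, 0.1]
grip_width: 0.546
grasp_force: 0.0
```

Run:
```python
from bar import *
s=delta(.4698,.157,.0854,79.2)
bar((.4698,.157),(.09,.14),"w4.png")
```

```text
t 14.38 pos [0.442  0.0255 0.2201] yaw 77.99 tilt [-0.001  0.    -1.   ] q7 -0.18 F [ 0.3 -0.7  0.1] tz -0.02 grip 0.546 0.0
tool shift cm [ 1.344e+01 -1.000e-02  1.347e+01] turn rad -0.021
orange px 1368
n 1334 mean [0.47152687 0.15620433 0.11722967] rect (471.4460144042969, 155.18475341796875) (65.10201263427734, 13.728707313537598) z 0.11729503204358507 yaw 82.0271598336199
```

View pics/w4.png

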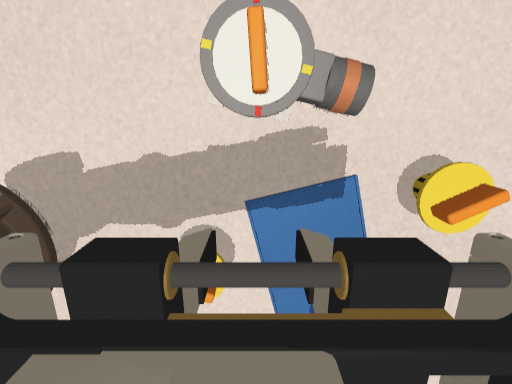

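Run:
```python
from m import *
def run(n,c,p,d):
    P=cloud(c,d);hsv=cv2.cvtColor(p,cv2.COLOR_RGB2HSV);x0=(.4698,.157)
    T=P[seg(p,P,hsv,((4,120,60),(16,255,255)),(.108,.13),x0,.05)]
    m=seg(p,P,hsv,((4,120,60),(16,255,255)),(.108,.13),x0,.05)
    v,u=np.nonzero(m); T=np.array([atz(c,a,b,.117) for a,b in zip(v,u)])
    w,V=np.linalg.eigh(np.cov(T[:,:2].T));a=V[:,1];print(n,len(T),"bar",T.mean(0),np.degrees(np.arctan2(a[1],a[0]))%180)
    for nm,lo in(("yellow",((22,120,60),(34,255,255))),("red",((0,130,60),(3,255,255)))):
        y=seg(p,P,hsv,lo,(.05,.09),x0,.07).astype('u1');k,_,s,ce=cv2.connectedComponentsWithStats(y)
        q=[atz(c,ce[i][1],ce[i][0],.075) for i in range(1,k) if s[i,4]>6]
        print(nm,len(q),[np.round(z[:2],4) for z in q])
        if len(q)==2: e=q[0]-q[1];print("  ang",np.degrees(np.arctan2(e[1],e[0]))%180)
for n in("top","side","wrist"):
    st=ctrl.read_state();p,d=ctrl.get_image(n);run(n,cam(n,st),p,d)
```

```text
Traceback (most recent call last):
IndexError: too many indices for array: array is 1-dimensional, but 2 were indexed
```

```bash
cat > chk.py <<'E'
from m import *
def run(n):
    st=ctrl.read_state();p,d=ctrl.get_image(n);c=cam(n,st);save(p,n+"_c.png")
    P=cloud(c,d);hsv=cv2.cvtColor(p,cv2.COLOR_RGB2HSV);x0=(.4698,.157)
    m=seg(p,P,hsv,((4,120,60),(16,255,255)),(.1155 if n=="wrist" else .112,.13),x0,.05)
    v,u=np.nonzero(m);print(n,len(v))
    if len(v)<20:return
    T=np.array([atz(c,a,b,.117) for a,b in zip(v,u)])
    w,V=np.linalg.eigh(np.cov(T[:,:2].T));a=V[:,1];print("bar",T.mean(0),np.degrees(np.arctan2(a[1],a[0]))%180)
    for nm,lo in(("yellow",((22,120,60),(34,255,255))),("red",((0,130,60),(3,255,255)))):
        y=seg(p,P,hsv,lo,(.05,.09),x0,.07).astype('u1');k,_,s,ce=cv2.connectedComponentsWithStats(y)
        q=[atz(c,ce[i][1],ce[i][0],.075) for i in range(1,k) if s[i,4]>6]
        if len(q)==2: e=q[0]-q[1];print(nm,"ang",np.degrees(np.arctan2(e[1],e[0]))%180)
        else: print(nm,[np.round(z[:2],4) for z in q])
for n in("top","side","wrist"): run(n)
E
python3 chk.py
```

```text
top 0
side 175
bar [0.46758807 0.15036468 0.117     ] 81.13483959749854
yellow ang 154.79367006362642
red [array([0.4611, 0.1068])]
wrist 1233
bar [0.47158745 0.15629571 0.117     ] 82.02453333960413
yellow ang 155.1917336948822
red ang 79.18005924899917
```

The bar reads about 82° against the red marks' 79.2°, so it may have come back slightly when I eased off the twist. I'll regrip, tighten, and release without turning back.

{"fn": "drive_tool", "kwargs": {
  "increments": [
    [[2, 0, 0, 0, 5], [3, 0, 0, 0, 5], [3, 0, 0, 0, 5], [3, 0, 0, 0, 5], [2.4, 0, 0, -0.06, 5], [0, 0, 0, 0, 5], [0, 0, 0, 0, 5]]
  ]
}}

```text
t: 15.22
position: [0.4704, 0.1631, 0.2195]
tool_rot: [0.0, 0.755, 0.656, -0.001]
contact_force: [0.4, 0.1, 0.6]
grip_width: 0.548
grasp_force: 0.0
```

```bash
python3 -c "
from go import *
delta(.4706,.157,.087,82)"
```

```text
t 15.22 pos [0.4704 0.1631 0.2195] yaw 81.99 tilt [-0.    -0.001 -1.   ] q7 -0.31 F [0.4 0.1 0.6] tz -0.01 grip 0.548 0.0
tool shift cm [-0.58  0.11 13.25] turn rad -0.000
```

{"fn": "drive_tool", "kwargs": {
  "increments": [
    [[-0.5, 0.1, 2, 0, 5], [0, 0, 3, 0, 5], [0, 0, 3, 0, 5], [0, 0, 2, 0, 5], [0, 0, 1, 0, 5], [0, 0, 0, 0, 5], [0, 0, 0, 0, 5], [0, 0, 0, 0, 5]]
  ]
}}

```text
t: 15.88
position: [0.4717, 0.1558, 0.1112]
tool_rot: [0.0, 0.756, 0.654, 0.001]
contact_force: [1.0, -0.6, 0.0]
grip_width: 0.544
grasp_force: 0.0
```

```bash
python3 -c "
from go import *
delta(.4706,.157,.087,82)"
```

```text
t 15.88 pos [0.4717 0.1558 0.1112] yaw 81.71 tilt [ 0.002  0.001 -1.   ] q7 -0.15 F [ 1.  -0.6  0. ] tz -0.05 grip 0.544 0.0
tool shift cm [ 0.1  -0.13  2.42] turn rad -0.005
```

{"fn": "drive_tool", "kwargs": {
  "grip_force": 60,
  "increments": [
    [[0.05, -0.1, 1, 0, 5], [0, 0, 1, 0, 5], [0, 0, 0.4, 0, 5], [0, 0, 0, 0, 5], [0, 0, 0, 0, 1], [0, 0, 0, 0, 1], [0, 0, 0, 0, 1], [0, 0, 0, 0, 1], [0, 0, 0, 0, 1], [0, 0, 0, 0, 1], [0, 0, 0, 0, 1], [0, 0, 0, 0, 1]]
  ]
}}

```text
t: 16.88
position: [0.4709, 0.1566, 0.0864]
tool_rot: [0.001, 0.756, 0.654, 0.001]
contact_force: [3.4, -0.6, 1.0]
grip_width: 0.152
grasp_force: 59.8
```

```bash
python3 -c "
from go import *
delta(.4706,.157,.087,79.2)"
```

```text
t 16.88 pos [0.4709 0.1566 0.0864] yaw 81.75 tilt [ 0.002  0.    -1.   ] q7 -0.12 F [ 3.4 -0.6  1. ] tz 0.11 grip 0.152 59.849263429641724
tool shift cm [ 0.04 -0.04 -0.06] turn rad 0.045
```

Turn on to the stop and about 7° beyond it at the wrist.

{"fn": "drive_tool", "kwargs": {
  "increments": [
    [[0, 0, 0, 0.03, 1], [0, 0, 0, 0.03, 1], [0, 0, 0, 0.03, 1], [0, 0, 0, 0.03, 1], [0, 0, 0, 0.03, 1], [0, 0, 0, 0.02, 1], [0, 0, 0, 0, 1], [0, 0, 0, 0, 1]]
  ]
}}

```text
t: 17.55
position: [0.4711, 0.1568, 0.0865]
tool_rot: [0.001, 0.809, 0.588, 0.001]
contact_force: [5.4, -1.1, 2.0]
grip_width: 0.166
grasp_force: 67.2
```

```bash
python3 -c "
from bar import *
s=delta(.4706,.157,.087,79.2)
bar(s['position'][:2],(.09,.14))"
```

```text
t 17.55 pos [0.4711 0.1568 0.0865] yaw 72.09 tilt [ 0.002 -0.    -1.   ] q7 -0.25 F [ 5.4 -1.1  2. ] tz 1.82 grip 0.166 67.17486139386892
tool shift cm [ 0.   -0.05 -0.05] turn rad -0.124
orange px 2380
n 1993 mean [0.4729033  0.16453088 0.11759518] rect (471.7296447753906, 159.37559509277344) (59.32468795776367, 14.115407943725586) z 0.11774330567615537 yaw 79.58577793961167
```

{"fn": "drive_tool", "kwargs": {
  "increments": [
    [[0, 0, 0, 0, 6], [0, 0, 0, 0, 6], [0, 0, 0, 0, 6], [0, 0, 0, 0, 6], [0, 0, -0.5, 0, 6], [0, 0, -2, 0, 6], [0, 0, -3, 0, 6], [0, 0, -3, 0, 6], [0, 0, -3, 0, 6], [0, 0, -1, 0, 6]]
  ]
}}

```text
t: 18.43
position: [0.4714, 0.1563, 0.2148]
tool_rot: [0.0, 0.809, 0.587, 0.002]
contact_force: [0.6, 0.4, -0.1]
grip_width: 0.652
grasp_force: 0.0
```

{"fn": "drive_tool", "kwargs": {
  "increments": [
    [[-2, 0, -1, 0, 5], [-3, 0, 0, 0, 5], [-3, 0, 0, 0, 5], [-3, 0, 0, 0, 5], [-2, 0, 0, 0, 5], [0, 0, 0, 0, 5], [0, 0, 0, 0, 5], [0, 0, 0, 0, 5]]
  ]
}}

```text
t: 19.1
position: [0.43, 0.0337, 0.2211]
tool_rot: [-0.0, 0.809, 0.588, 0.0]
contact_force: [0.4, 0.4, 0.3]
grip_width: 0.55
grasp_force: 0.0
```

```bash
python3 chk.py
```

```text
top 0
side 128
bar [0.46603444 0.15086703 0.117     ] 81.84595621149211
yellow ang 154.8873199308018
red [array([0.4611, 0.1068])]
wrist 1271
bar [0.47151237 0.15639477 0.117     ] 81.7381860053071
yellow ang 155.07545326172638
red ang 79.15096984411687
```

View pics/side_c.png

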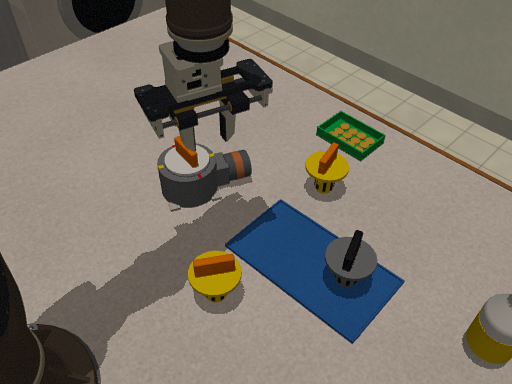

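The side view shows the filter seated in the pump at about px (187,160), with the black one untouched in the tray at (350,262). After the firmer twist (1.8 Nm) the bar settled at the same angle as before, so it is on its solid stop.

```bash
python3 -c "
from station import ctrl
print(ctrl.hand_in())"
```

```text
the job is handed in; nothing more can be done
None
```

The orange-handled filter is back in the drain pump, twisted clockwise until it would turn no further and then released; the old filter was left alone and the job is handed in. The bar measures about 2.5° short of the red marks, but a second, harder twist left it at the same angle, so I took that as the stop.

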